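# Put the press die away and snap the slide-top case shut

## Task

Put the steel die with the red grip into the open compartment of the wooden die case, setting it down flat rather than dropping it. Then push the slide-top lid along its channel until it is forced over the springy ridge and is fully home against the end block, with the ridge sprung up into the groove, without ramming it or bearing down on it hard (keep its load on the case below about 25 N). Leave the brass die and the other things on the bench where they are.

Things in the scene. Friction and masses are not known exactly. Their poses are not given: they have to be found in the camera images.
- case: Wooden die case screwed to the bench, 260 (its x, from -140 to 120) x 120 (y) x 54 high; origin on its underside, z up. The lid slides along +x; the -x end is the open mouth. Channel floor 40 above the bench; rails (z 49.5 to 55) overhang the lid's long edges, 88 free between them. An adjustable end block inside the far end (54 high, green pin, orange ridge) stops the lid hard.
- compartment (a point): Point on the compartment's floor (grey lining) to aim the die at, 6 above the bench, at x = 28, y = 0 in the case's frame; axes as the case's. Free floor: 30 to each side of it along the case (more if the end block stands farther off) and 42 across; 34 deep. The lid's leading edge starts 30 to 40 to the -x side of this point.
- mouth (a point): Middle of the case's open end at channel floor height: x = -140, y = 0, z = 40 in the case's frame. From here to the compartment is the sliding direction (+x).
- ridge (a joint): How far the springy orange ridge on the end block is pressed down: 0 = up, at most 5 mm. It is 50 long across the channel, its crest 2.8 above the channel floor and 6.6 before the stop face, near flank 30 degrees; 4 N to start it down, 0.7 N more per mm. It resists the lid from 12 to 5 mm short of home, the push peaking at some 7 to 16 N by friction, then springs up into the lid's groove.
- tell_tale (a joint): How far the green tell-tale pin in the end block's stop face is pushed in by the lid: 0 = free, 4 mm proud of the face; about 4 mm = lid fully home (about 1 N). The latched lid may spring back by 1 mm when let go.
- lid_front (a point): Middle of the lower edge of the lid's leading (+x) end. Fully home it touches the stop face of the end block, which is set somewhere between x = 76 and x = 106 in the case's frame: that setting is not measured, so it must be felt. Home, it lies at channel floor height (z = 40); on the ridge it is lifted by about 1.4.
- lid: Plywood sliding lid, 232 (its x) x 97 (its y) x 8 thick, about 160 g, loose in the channel with 1.5 play at each side and in height; origin: centre of its underside, x along the case's x. A red bar stands on its trailing (-x) end; a cross groove under its leading end takes the ridge. It starts 78 to 118 short of home.
- push_bar (a point): Centre of the red bar on the lid: 16 thick (along the lid's x) x 50 (y) x 24 high, standing on the lid's top face, from 12 below to 12 above this point, 218 behind the leading edge; axes as the lid's. The lid reaches 6 beyond the bar's rear (-x) face.
- die: Steel die, disc 50 across and 8 thick with small holes, with an upright red round grip 18 across and 18 high in its centre (total height 26), about 120 g; origin: centre of its underside, z up.
- brass_die: Bystander: brass die of the same shape with a black grip; origin: centre of its underside. It may lie in either of the two places.
- jar: Bystander: a small jar with a steel lid, 56 across, 75 tall; origin at its underside.
- wrench: Bystander: a steel spanner lying flat; origin at its underside.
- brush: Bystander: a cleaning brush lying flat; origin at its underside.
- carton: Bystander: a plain cardboard carton 70 x 120 x 70; origin at its underside.
- collar: Bystander: a steel collar ring, 68 across, 22 tall; origin at its underside.
- cup: Bystander: a white mug, 72 across, 85 tall; origin at its underside.
Not all that is in view belongs to the job. Leave any turquoise look-alike of the die alone.

How it is judged:
On the way, in this order (a step that is already met when the one before it is completed fails the run):
1. the steel die stands flat in the case's compartment and has been let go (x of die in the frame of case between 0.01 and 0.08 m and y of die in the frame of case between -0.034 and 0.034 m and z of die in the frame of case between 0.003 and 0.01 m and angle between die's own z axis and vertical below 0.12 rad and contact force between the fingers and die below 0.1 N and linear speed of die below 0.03 m/s), for 0.2 s.
2. the lid has been forced over the ridge and is home: the ridge has sprung up into its groove and its front edge lies down flat, pressing the tell-tale pin in (x of lid_front in the frame of case above 0.07 m and value of joint tell_tale above 0.002 m and z of lid_front in the frame of case below 0.0407 m and value of joint ridge below 0.0005 m and y of lid in the frame of case between -0.004 and 0.004 m and angle between the z axis of lid and the z axis of case, either way round below 0.02 rad and z of lid in the frame of case above 0.037 m), for 0.2 s.
At the end, for the whole second after the job is handed in: The lid lies in its channel, ridge up in its groove (within 0.5 mm), front edge down (within 0.7 mm) and the tell-tale pin pushed in by over 2 of its 4 mm; the steel die lies flat (7 degrees) on the compartment floor (x 10 to 80, y within 34 mm in the case's frame); both at rest (all of step 2 and x of die in the frame of case between 0.01 and 0.08 m and y of die in the frame of case between -0.034 and 0.034 m and z of die in the frame of case between 0.003 and 0.01 m and angle between die's own z axis and vertical below 0.12 rad and linear speed of each of lid, die below 0.01 m/s); the robot touches nothing.
It fails at once if the lid pressed against the case with more than 28 N (contact force between lid and case above 28 N).
It fails at once if the die dropped (falling free by more than about 13 mm) (linear speed of die above 0.5 m/s and contact force between the fingers and die below 0.05 N).
It fails at once if a bystander moved by more than 30 mm (distance of any of jar, wrench, brush, carton, collar, cup, brass_die from where it was at the start of the episode above 0.03 m).
It also fails if it takes over 72 s, if anything falls off the work surface, if the arm or the gripper's body presses on something with over 40 N, if the wrist force passes 120 N, or if a joint passes its speed limit or range.

## Robot

A 6-joint arm with a two-finger parallel gripper is mounted at the origin on the work surface. World frame = base frame: x ahead of the robot, y to its left, z up, the work surface at z = 0. Lengths are in m, angles in rad, forces in N, time in s.
With the tool pointing down it reaches from about 0.25 to 0.8 m from the base axis. Payload 3.9 kg.
Tool frame: the origin (TCP) lies midway between the tips of the shut fingers; the grasp point (between the pads) lies 19 mm behind it; z points along the fingers, y is the direction in which the jaws open and shut (so a half turn about z gives the same grasp; the last joint's range is limited). The gripper opens to 85 mm and grips with 20 to 120 N. Pads are 22 mm wide; open, the fingers measure 114 mm over their backs; the gripper's body (76 mm by 85 mm) begins 54 mm behind the grasp point. The pads swing forward as they close: fully open they stand 13 mm farther back than shut.
Start: joints at [1.162, 0.26, -0.138, 1.173, 0, 1.571], TCP at [0.209, 0.482, 0.231] pointing down, gripper open.
Joint ranges: [-2.78, 2.78], [-0.83, 1.72], [-1.28, 1.37], [-1.9, 2.12], [-1.57, 1.48], [-3.14, 3.14]. Speed limits (rad/s): [2.57, 2.57, 3.14, 3.14, 3.14, 3.14].

## Interface

Orientations are given as a unit quaternion [w, x, y, z].
In Python, from bench import get_state, grab_frame, order gives the robot as it stands.
- The arm moves only by the shell command python3 -m handwheel 'ROWS' [FORCE]. ROWS is JSON, a list that holds one entry, the list of rows, each a list of 7 numbers: the shift along the tool's x, y, z in mm, then the turn, a rotation vector about the tool's x, y, z in degrees, then the finger opening in mm, from 0 to 85.4. A call has 1 to 20 rows; each row shifts and turns the pose as measured when the row begins, along the tool's axes as they then stand; what a row does not reach is not made up. A row lasts 1/12 s, in which the tool goes at most 41.7 mm and 7.16 degrees, less where a joint would pass 70% of its speed; a pose out of reach is approached as far as the arm can. A call with a gripper value outside its range is refused whole. The fingers move at their own pace and stop on an object; FORCE is the grip in N (left out, the last holds). Time passes only in rows, so rows that do not move let the fingers close. It gives the time, the measured TCP pose, the force and the opening at its end, in the units of the state.
- get_state(): the state, without advancing time (a new reading comes with each control period).
- grab_frame(name): name is "scene" or "top"; returns a dict with "img" (420x560x3 uint8, red, green, blue), "depth" (420x560 float32, m along the optical axis (not along the pixel's ray), 0 where there is no reading), "intrinsics" (3x3 intrinsics, pixels), "view" (4x4, takes a point from world to camera coordinates). Camera axes: x right, y down, z forward; pixel columns grow to the right and rows downward; lengths in m; the calibration is good to about 2 mm. A picture is of the moment at which its call begins.
- order.hand_in(): hands the job in, once; it reports no verdict.
The state is a dict: "time_s": time; "joint_positions": joint angles; "joint_vel": joint speeds; "joint_efforts": joint torques, N m; "tool_pos": TCP position; "eef_rot": TCP orientation; "contact_force": force on the tool from outside, world axes, zero at the start; "ft_torque": the same for the moment, N m; "grip_width": finger opening in m.
Only numpy, scipy, OpenCV 4.12 (cv2) and the standard library are available. Lean on these libraries where they do the work, as an engineer would, in place of code of your own. Each camera call takes 0.05 s, during which the arm holds its last target.

## Working session

There is one attempt and no reset: what is moved stays moved. The work goes in short steps, Python scripts to look and compute and a shell command to move; the robot and the scene stay as the last step left them, time stands still between calls to the robot, and variables do not carry over. Pictures are saved under pics/ and viewed, and the job is handed in when it is done.

```bash
mkdir -p pics; ls
python3 - <<'E'
from bench import get_state, grab_frame
import cv2, numpy as np
s=get_state(); print(s)
for n in("scene","top"):
    f=grab_frame(n); cv2.imwrite(f"pics/{n}0.png",f["img"][:,:,::-1]); print(n,f["intrinsics"].tolist(),np.round(f["view"],4).tolist())
    np.savez(f"pics/{n}0.npz",**f)
E
```

```text
pics
{'time_s': 0.0, 'joint_positions': array([ 1.16202021e+00,  2.60672278e-01, -1.39365128e-01,  1.17269592e+00,
        2.77951086e-05,  1.57079315e+00]), 'joint_vel': array([-5.56125269e-04, -4.33628927e-04, -1.10523346e-03,  4.87951922e-06,
        1.63359969e-03, -1.48848732e-03]), 'joint_efforts': array([ 1.40772274e-03, -4.05678964e+01,  2.53924352e+01,  1.88158744e-02,
        1.91080612e-04, -1.04372852e-06]), 'tool_pos': array([0.20840337, 0.48112694, 0.23047255]), 'eef_rot': array([-2.10184059e-04,  2.02966357e-01,  9.79185233e-01, -9.45518903e-04]), 'contact_force': array([-0.67954847,  0.15232438, -0.5788359 ]), 'ft_torque': array([-0.00923599, -0.01296031, -0.01662679]), 'grip_width': 0.08522782264387298}
scene [[454.23088415349673, 0.0, 276.2550099785767], [0.0, 454.23088415349673, 216.83973599547383], [0.0, 0.0, 1.0]] [[-0.5386, 0.8423, 0.02, 0.4215], [0.5878, 0.3927, -0.7073, -0.2266], [-0.6037, -0.3692, -0.7066, 1.5834], [0.0, 0.0, 0.0, 1.0]]
top [[473.01994197507423, 0.0, 279.1188232913208], [0.0, 473.01994197507423, 216.18783838401515], [0.0, 0.0, 1.0]] [[-0.0198, -0.9997, -0.0108, -0.1135], [-0.9847, 0.0213, -0.1731, 0.5886], [0.1733, 0.0072, -0.9848, 1.4305], [0.0, 0.0, 0.0, 1.0]]
```

View pics/scene0.png

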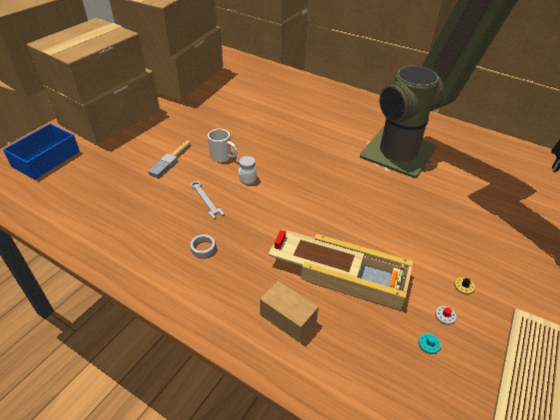

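View pics/top0.png

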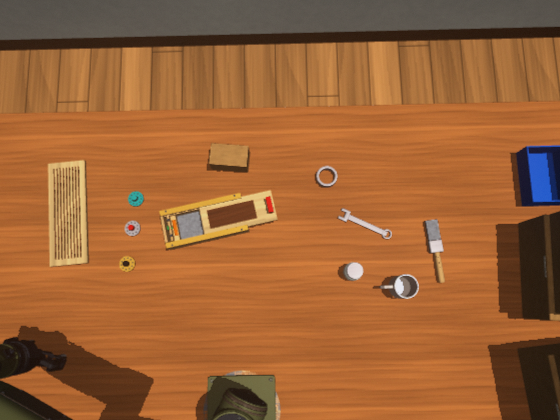

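Candidates for the die in the top view are steel with a red grip at (133,228), brass with a black grip at (127,264), and a turquoise look-alike at (136,199). The steel and red one fits the description. I'll confirm it in an enlarged crop and measure.

```bash
cat > h.py <<'E'
import numpy as np, cv2
from bench import get_state, grab_frame
def ray(f,u,v):
    K=f["intrinsics"];T=f["view"];R=T[:3,:3]
    d=R.T@np.linalg.inv(K)@np.array([u,v,1.]); return -R.T@T[:3,3], d
def onplane(f,u,v,z):
    o,d=ray(f,u,v); return o+d*(z-o[2])/d[2]
def proj(f,p):
    q=f["view"][:3,:3]@np.array(p)+f["view"][:3,3]; q=f["intrinsics"]@q; return q[:2]/q[2]
def tri(f,a,g,b):
    o1,d1=ray(f,*a);o2,d2=ray(g,*b)
    A=np.stack([d1,-d2],1);t=np.linalg.lstsq(A,o2-o1,rcond=None)[0]
    p,q=o1+d1*t[0],o2+d2*t[1]; return (p+q)/2,np.linalg.norm(p-q)
def blobs(img,lo,hi,amin=8):
    h=cv2.cvtColor(img,cv2.COLOR_RGB2HSV);m=cv2.inRange(h,lo,hi)
    n,l,s,c=cv2.connectedComponentsWithStats(m)
    return [(np.round(c[i],2).tolist(),s[i].tolist()) for i in range(1,n) if s[i][4]>=amin],m
E
python3 - <<'E'
from h import *
fs={n:dict(np.load(f"pics/{n}0.npz")) for n in("scene","top")}
for n,f in fs.items():
    im=f["img"]
    b1,_=blobs(im,(0,170,90),(4,255,255)); b2,_=blobs(im,(172,150,90),(180,255,255))
    print(n,"red",b1,b2)
    if n=="top": c1,c2=im[170:280,110:170],im[180:260,150:290]
    else: c1,c2=im[260:360,400:500],im[220:310,260:420]
    h=[cv2.resize(c,None,fx=s,fy=s,interpolation=cv2.INTER_CUBIC) for c,s in((c1,4),(c2,5))]
    cv2.imwrite(f"pics/c_{n}1.png",h[0][:,:,::-1]);cv2.imwrite(f"pics/c_{n}2.png",h[1][:,:,::-1])
E
```

```text
scene red [([279.43, 238.72], [275, 230, 10, 19, 101]), ([446.94, 311.46], [443, 308, 8, 9, 50])] []
top red [([269.0, 204.32], [266, 197, 7, 16, 65]), ([130.65, 227.09], [128, 225, 6, 5, 23])] []
```

View pics/c_top1.png

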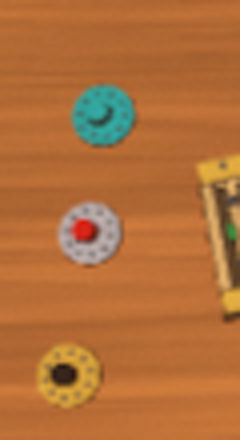

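View pics/c_top2.png

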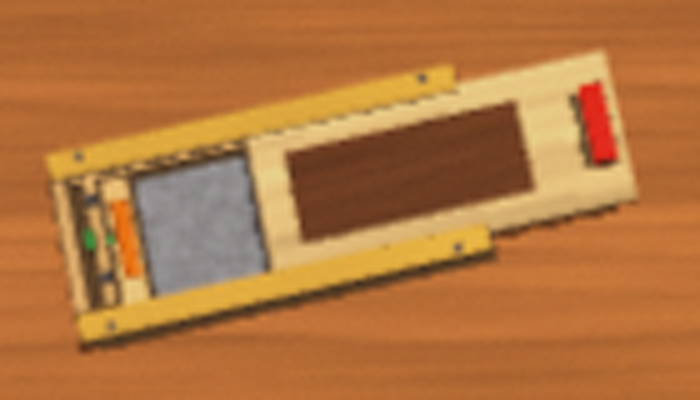

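View pics/c_scene2.png

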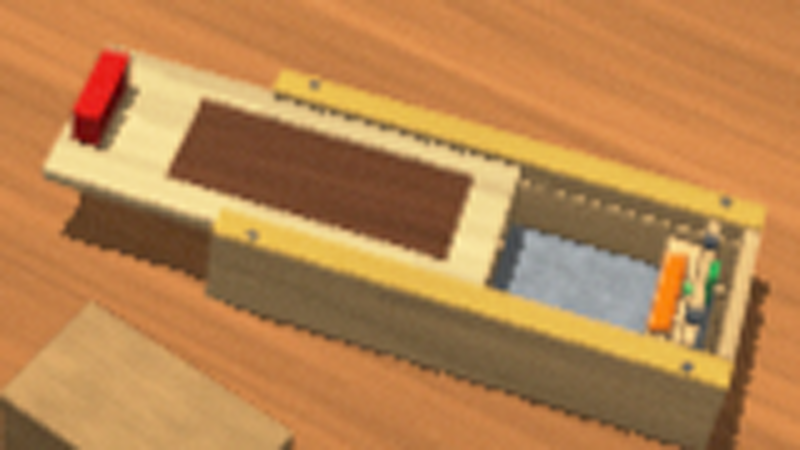

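The crop confirms the steel die with the red grip at top (133,228). The case mouth is to the right (red bar at 269,204), and the lid slides left. Now the measurements.

Run:
```python
from h import *
fs={n:dict(np.load(f"pics/{n}0.npz")) for n in("scene","top")}
f,g=fs["top"],fs["scene"]
im=f["img"]; 
for p in [(165,170+5),(190,205)]: pass
hs=cv2.cvtColor(im,cv2.COLOR_RGB2HSV)
print("rail hsv",hs[202,190],hs[240,200],hs[203,215],"lid",hs[200,255],hs[212,205],"die",hs[228,136],hs[224,138],"wood",hs[260,200],"orange",hs[227,175],"grey",hs[224,190])
b,m=blobs(im,(20,150,120),(27,255,255),30); print(b)
n,l,s,c=cv2.connectedComponentsWithStats(m)
for i in range(1,n):
    if s[i][4]>150 and 150<c[i][0]<280:
        pts=cv2.findContours((l==i).astype(np.uint8),0,1)[0][0]
        r=cv2.minAreaRect(pts); bx=cv2.boxPoints(r); print(r); 
        for q in bx: print(np.round(q,1),np.round(onplane(f,*q,.055)*1000,1))
# red tops
print("bar",np.round(onplane(f,269,204.32,.072)*1000,1), tri(f,(269,204.32),g,(279.4,238.72)))
print("grip",np.round(onplane(f,130.65,227.09,.024)*1000,1),tri(f,(130.65,227.09),g,(446.94,311.46)))
# die disc
for n,f_ in fs.items():
    im=f_["img"]; h=cv2.cvtColor(im,cv2.COLOR_RGB2HSV)
    m=cv2.inRange(h,(0,0,90),(180,70,255))
    x0,y0,x1,y1=(115,210,150,248) if n=="top" else (430,298,462,330)
    mm=np.zeros_like(m); mm[y0:y1,x0:x1]=m[y0:y1,x0:x1]
    pts=np.argwhere(mm)[:,::-1].astype(np.float32); hull=cv2.convexHull(pts); e=cv2.fitEllipse(hull)
    print(n,len(pts),e,np.round(onplane(f_,*e[0],.007)*1000,1))
s=get_state(); print(s["tool_pos"])
```

```text
rail hsv [ 13 179 174] [ 19 179 182] [ 19 165 204] lid [ 19 117 226] [ 20 114 229] die [  4  24 173] [  8  32 174] wood [ 12 182 182] orange [ 14 232 231] grey [174   9 140]
[([200.66, 203.79], [160, 194, 81, 21, 297]), ([208.22, 235.27], [166, 225, 82, 22, 354])]
((199.9058837890625, 204.07647705078125), (4.230144500732422, 81.78279113769531), 77.47119140625)
[159.5 210.9] [610.4 249.1  55. ]
[239.4 193.1] [661.8  -1.9  55. ]
[240.3 197.3] [648.4  -4.7  55. ]
[160.4 215. ] [597.1 245.9  55. ]
((206.53704833984375, 235.6651153564453), (4.918406963348389, 83.19474029541016), 77.34745025634766)
[165.4 242.4] [510.5 228.4  55. ]
[246.6 224.2] [562.3 -23.9  55. ]
[247.7 229. ] [547.1 -27.1  55. ]
[166.5 247.2] [495.5 224.7  55. ]
bar [620.4 -95.2  72. ] (array([ 0.62213718, -0.09463813,  0.06248242]), np.float64(0.0006545051915135111))
grip [565.8 348.3  24. ] (array([0.56607686, 0.34988803, 0.02106872]), np.float64(0.0012953760064574873))
scene 234 ((445.4342346191406, 314.7982177734375), (17.13067626953125, 22.111427307128906), 118.21398162841797) [565.9 350.9   7. ]
top 144 ((132.14903259277344, 227.85096740722656), (14.413281440734863, 15.028420448303223), 45.0) [565.9 348.9   7. ]
[0.20845382 0.48117623 0.23055118]
```

Both views agree on the die at (566, 349). The rails give the case length at about 259 and width at about 120. The slide direction heads 101.6° and the case origin is about (577, 121). The lid front is near case x = -3. I'll turn the jaws square to the case first, so that tool x is the slide direction.

```bash
python3 -m handwheel '[[[0,0,0,0,0,6.9,45],[0,0,0,0,0,6.9,45],[0,0,0,0,0,6.9,45],[0,0,0,0,0,6.9,45],[0,0,0,0,0,6.9,45],[0,0,0,0,0,6.9,45],[0,0,0,0,0,6.9,45],[0,0,0,0,0,6.7,45],[0,0,0,0,0,0,45]]]' 30
cat >> h.py <<'E'
from scipy.spatial.transform import Rotation as Rn
ANG=np.deg2rad(101.6); C0=np.array([.5767,.1210,0.])
U=np.array([np.cos(ANG),np.sin(ANG),0]);V=np.array([-U[1],U[0],0])
RC=np.stack([U,V,[0,0,1]],1)
def st():
    s=get_state();q=s["eef_rot"];R=Rn.from_quat([q[1],q[2],q[3],q[0]]).as_matrix();return s,np.array(s["tool_pos"]),R
def to(target):
    s,p,R=st(); print("t",round(s["time_s"],2),"pos",np.round(p*1000,1),"case",np.round(RC.T@(p-C0)*1000,1),"F",np.round(s["contact_force"],1),"w",round(s["grip_width"]*1000,1))
    tx=R[:,0]; print("xhead",np.round(np.rad2deg(np.arctan2(tx[1],tx[0])),2),"zax",np.round(R[:,2],4)); 
    if target is not None: print("delta tool mm",np.round(R.T@(np.array(target)-p)*1000,1))
def cw(x,y,z): return C0+RC@(np.array([x,y,z])/1000)
E
python3 -c "
from h import *
to([.566,.349,.1])
f=dict(np.load('pics/top0.npz'))
print('ridge case',RC.T@(onplane(f,175.4,227.6,.0428)-C0)*1000)
b,m=blobs(f['img'],(8,215,190),(17,255,255),6);print([x for x in b if 150<x[0][0]<190])"
```

```text
time_s: 0.85
tool_pos: [0.2069, 0.4777, 0.2258]
eef_rot: [0.002, 0.647, 0.762, -0.006]
contact_force: [0.0, 0.5, -0.3]
grip_width: 0.0449
t 0.85 pos [206.9 477.7 225.8] case [423.8 290.5 225.8] F [ 0.   0.5 -0.3] w 44.9
xhead 99.33 zax [-0.0051 -0.0117 -0.9999]
delta tool mm [-183.8  334.3  125.5]
ridge case [82.09821147  2.10647423 42.8       ]
[([174.58, 227.0], [173, 220, 4, 15, 33])]
```

```bash
cat >> h.py <<'E'
def rot():
    s,p,R=st(); Rt=np.stack([U,-V,[0,0,-1]],1)
    print("rotvec deg",np.round(Rn.from_matrix(R.T@Rt).as_rotvec(degrees=True),2))
E
python3 -m handwheel '[[[-18,33,5,0,0,-1.2,45],[-18,33,5,0,0,-1.1,45],[-18,33,5,0,0,0,45],[-18,33,5,0,0,0,45],[-18,33,5,0,0,0,45],[-18,33,5,0,0,0,45],[-18,33,5,0,0,0,45],[-18,33,5,0,0,0,45],[0,0,0,0,0,0,45]]]'
python3 -c "
from h import *
to([.566,.349,.1]);rot()"
```

```text
time_s: 1.6
tool_pos: [0.5042, 0.3895, 0.1796]
eef_rot: [0.001, 0.615, 0.788, -0.007]
contact_force: [-0.6, 1.4, -0.9]
grip_width: 0.0447
t 1.6 pos [504.2 389.5 179.6] case [277.6  17.  179.6] F [-0.6  1.4 -0.9] w 44.7
xhead 104.06 zax [-0.0079 -0.0126 -0.9999]
delta tool mm [-53.5  51.   79.6]
rotvec deg [-0.6   0.6   2.46]
```

```bash
python3 -m handwheel '[[[-18,17,15,-0.3,0.3,1.2,40],[-18,17,15,-0.3,0.3,1.2,40],[-17,17,15,0,0,0,40],[0,0,15,0,0,0,40],[0,0,0,0,0,0,40],[0,0,0,0,0,0,40]]]'
python3 -c "
from h import *
to([.566,.349,.06]);rot()"
```

```text
time_s: 2.1
tool_pos: [0.5696, 0.3458, 0.1145]
eef_rot: [-0.001, 0.628, 0.779, -0.001]
contact_force: [0.2, 0.1, 0.5]
grip_width: 0.0398
t 2.1 pos [569.6 345.8 114.5] case [221.7 -38.2 114.5] F [0.2 0.1 0.5] w 39.8
xhead 102.25 zax [-3.2e-03 -1.0e-04 -1.0e+00]
delta tool mm [ 3.8 -2.6 54.5]
rotvec deg [-0.18 -0.03  0.65]
```

```bash
python3 -m handwheel '[[[4,-2.5,18,0,0,0.6,40],[0,0,18,0,0,0,40],[0,0,18,0,0,0,40],[0,0,16,0,0,0,40],[0,0,10,0,0,0,40],[0,0,0,0,0,0,40]]]'
python3 -c "
from h import *
to([.566,.349,.011]);rot()
for n in('scene','top'):
    f=grab_frame(n);u,v=map(int,proj(f,[.566,.349,.02]));c=f['img'][max(v-50,0):v+50,u-60:u+60];cv2.imwrite(f'pics/g_{n}.png',cv2.resize(c,None,fx=5,fy=5,interpolation=2)[:,:,::-1])
"
```

```text
time_s: 2.6
tool_pos: [0.5647, 0.3548, 0.0386]
eef_rot: [-0.001, 0.626, 0.779, 0.002]
contact_force: [-1.1, 0.1, -0.2]
grip_width: 0.0401
t 2.6 pos [564.7 354.8  38.6] case [231.5 -35.2  38.6] F [-1.1  0.1 -0.2] w 40.1
xhead 102.42 zax [ 0.0022  0.0046 -1.    ]
delta tool mm [-6.1 -0.  27.5]
rotvec deg [ 0.18 -0.23  0.82]
```

View pics/g_scene.png

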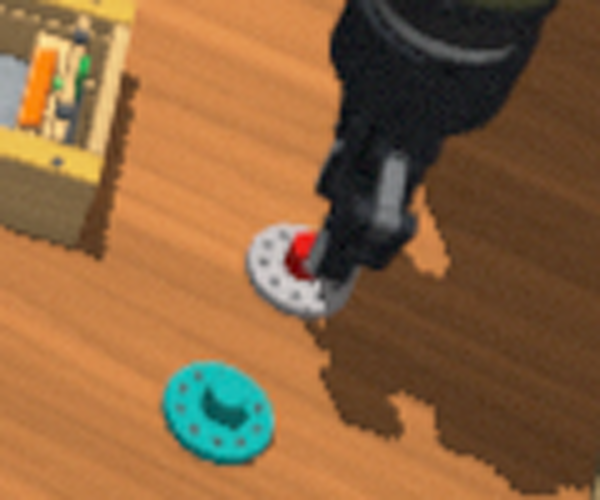

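The picture shows the fingers hovering around the grip, about 6 mm off toward +y, which agrees with the numbers. I'll correct that and lower.

```bash
python3 -m handwheel '[[[-6,0,0,0,0,0.5,40],[0,0,8,0,0,0,40],[0,0,8,0,0,0,40],[0,0,0,0,0,0,40]]]'
python3 -c "
from h import *
to([.566,.349,.011]);rot()
"
```

```text
time_s: 3.03
tool_pos: [0.5704, 0.3513, 0.0284]
eef_rot: [0.001, 0.63, 0.777, 0.008]
contact_force: [-0.3, 0.4, -0.9]
grip_width: 0.0398
t 3.03 pos [570.4 351.3  28.4] case [226.9 -40.1  28.4] F [-0.3  0.4 -0.9] w 39.8
xhead 101.91 zax [ 0.0121  0.0105 -0.9999]
delta tool mm [-1.5 -5.  17.3]
rotvec deg [ 0.8  -0.45  0.3 ]
```

```bash
python3 -m handwheel '[[[-1.5,-4.5,4,0.4,-0.2,0,40],[0,0,6,0.3,-0.2,0,40],[0,0,4,0,0,0,40],[0,0,0,0,0,0,40],[0,0,0,0,0,0,40]]]'
python3 -c "
from h import *
to([.566,.349,.011]);rot()
"
```

```text
time_s: 3.45
tool_pos: [0.5661, 0.3483, 0.0125]
eef_rot: [0.0, 0.63, 0.776, 0.0]
contact_force: [0.1, 0.9, 0.2]
grip_width: 0.0405
t 3.45 pos [566.1 348.3  12.5] case [224.8 -35.3  12.5] F [0.1 0.9 0.2] w 40.5
xhead 101.88 zax [ 0.  0. -1.]
delta tool mm [0.7 0.1 1.5]
rotvec deg [ 0.   -0.    0.28]
```

```bash
python3 -m handwheel '[[[0.7,0,1,0,0,0,30],[0,0,0,0,0,0,22],[0,0,0,0,0,0,14],[0,0,0,0,0,0,10],[0,0,0,0,0,0,10],[0,0,0,0,0,0,10],[0,0,0,0,0,0,10]]]' 35
python3 -c "
from h import *
to([.566,.349,.011]);rot()
for n in('scene','top'):
    f=grab_frame(n);u,v=map(int,proj(f,[.566,.349,.02]));c=f['img'][max(v-50,0):v+50,u-60:u+60];cv2.imwrite(f'pics/g2_{n}.png',cv2.resize(c,None,fx=5,fy=5,interpolation=2)[:,:,::-1])
"
```

```text
time_s: 4.03
tool_pos: [0.5658, 0.3492, 0.0114]
eef_rot: [-0.0, 0.63, 0.777, -0.0]
contact_force: [-0.6, -0.0, -0.9]
grip_width: 0.0166
t 4.03 pos [565.8 349.2  11.4] case [225.7 -35.2  11.4] F [-0.6 -0.  -0.9] w 16.6
xhead 101.89 zax [-1.e-04 -1.e-04 -1.e+00]
delta tool mm [-0.2  0.1  0.4]
rotvec deg [-0.01  0.    0.29]
```

View pics/g2_scene.png

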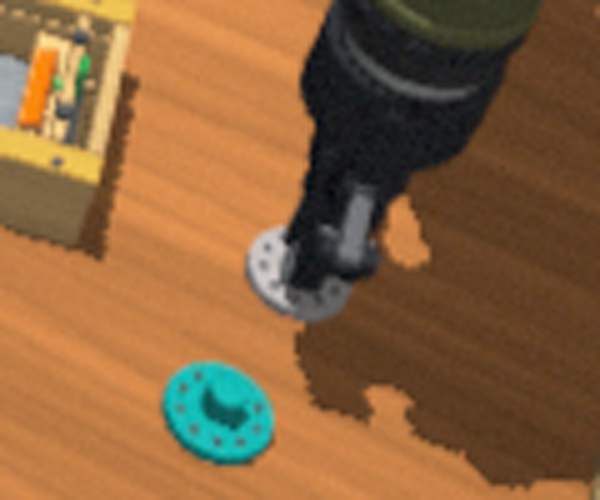

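The gripper stopped at 16.6 mm on the 18 mm grip, so the die is held. Lifting.

```bash
python3 -m handwheel '[[[0,0,-8,0,0,0,10],[0,0,-15,0,0,0,10],[0,0,-20,0,0,0,10],[0,0,-20,0,0,0,10],[0,0,-20,0,0,0,10],[0,0,-8,0,0,0,10],[0,0,0,0,0,0,10],[0,0,0,0,0,0,10]]]'
python3 -c "
from h import *
to(cw(31,0,100));rot()
f=grab_frame('scene');s,p,R=st();u,v=map(int,proj(f,p));c=f['img'][max(v-50,0):v+50,u-60:u+60];cv2.imwrite('pics/g3.png',cv2.resize(c,None,fx=5,fy=5,interpolation=2)[:,:,::-1])
"
```

```text
time_s: 4.8
tool_pos: [0.5645, 0.3483, 0.107]
eef_rot: [-0.001, 0.63, 0.777, -0.002]
contact_force: [0.1, 0.5, -1.3]
grip_width: 0.0163
t 4.8 pos [564.5 348.3 107. ] case [225.1 -33.7 107. ] F [ 0.1  0.5 -1.3] w 16.3
xhead 101.89 zax [-0.0031 -0.0019 -1.    ]
delta tool mm [-194.   -34.7    7.4]
rotvec deg [-0.2   0.07  0.29]
```

View pics/g3.png

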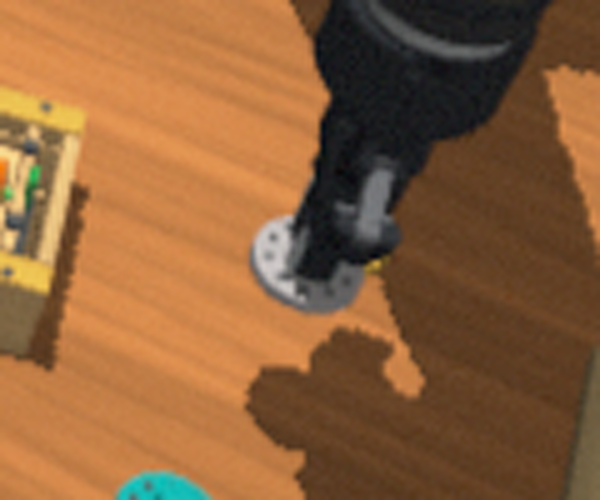

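The die came up level in the jaws. Carrying it over the compartment.

```bash
python3 -m handwheel '[[[-12,-2,0,-0.1,0,0.3,10],[-20,-4,0,-0.1,0,0,10],[-24,-4,0,0,0,0,10],[-24,-4,0,0,0,0,10],[-24,-4,0,0,0,0,10],[-24,-4,0,0,0,0,10],[-24,-4,0,0,0,0,10],[-20,-4,0,0,0,0,10],[-12,-2,0,0,0,0,10],[0,0,0,0,0,0,10],[0,0,0,0,0,0,10]]]'
python3 -c "
from h import *
to(cw(33,0,80));rot()
"
```

```text
time_s: 5.77
tool_pos: [0.559, 0.1438, 0.0926]
eef_rot: [-0.005, 0.633, 0.774, -0.012]
contact_force: [0.6, 1.2, -1.8]
grip_width: 0.0162
t 5.77 pos [559.  143.8  92.6] case [25.9 12.8 92.6] F [ 0.6  1.2 -1.8] w 16.2
xhead 101.46 zax [-0.0227 -0.0128 -0.9997]
delta tool mm [ 7.3 13.1 12.3]
rotvec deg [-1.42  0.46 -0.15]
```

```bash
python3 -m handwheel '[[[3,4,0,-0.7,0.2,-0.1,10],[3,4,0,-0.7,0.2,0,10],[1,4,0,0,0,0,10],[0,0,0,0,0,0,10],[0,0,0,0,0,0,10]]]'
python3 -c "
from h import *
to(cw(33,0,80));rot()
for n in('scene','top'):
    f=grab_frame(n);u,v=map(int,proj(f,cw(30,0,50)));c=f['img'][max(v-50,0):v+50,u-60:u+60];cv2.imwrite(f'pics/g4{n}.png',cv2.resize(c,None,fx=5,fy=5,interpolation=2)[:,:,::-1])
"
```

```text
time_s: 6.18
tool_pos: [0.5701, 0.1578, 0.0914]
eef_rot: [0.0, 0.631, 0.776, 0.001]
contact_force: [0.6, -0.2, -1.9]
grip_width: 0.0162
t 6.18 pos [570.1 157.8  91.4] case [37.3 -1.  91.4] F [ 0.6 -0.2 -1.9] w 16.2
xhead 101.81 zax [ 0.0016  0.0019 -1.    ]
delta tool mm [-4.3 -1.  11.4]
rotvec deg [ 0.11 -0.09  0.21]
```

View pics/g4scene.png

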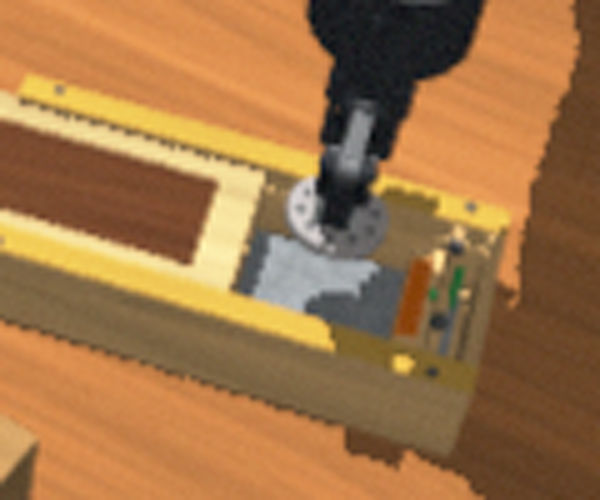

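View pics/g4top.png

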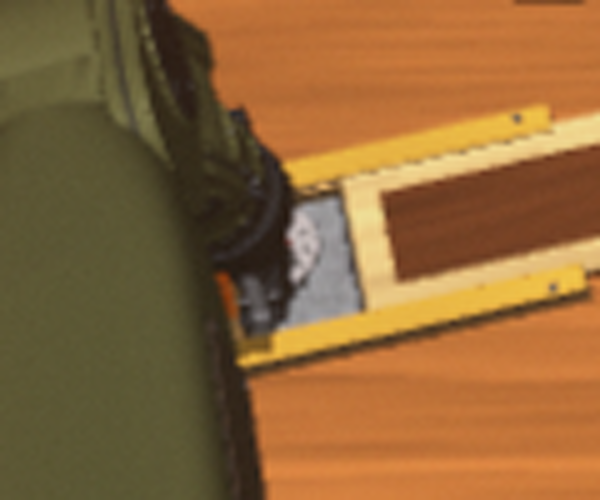

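Both views show the die over the grey lining, between the lid and the orange ridge. Lowering: it was gripped with the TCP at 11.4 mm, so the floor should be felt at about 17.4.

```bash
python3 -m handwheel '[[[-2,-1,10,0,0,0,10],[0,0,14,0,0,0,10],[0,0,14,0,0,0,10],[0,0,10,0,0,0,10],[0,0,4,0,0,0,10],[0,0,0,0,0,0,10]]]'
python3 -c "
from h import *
to(cw(34,0,17.4));rot()
"
```

```text
time_s: 6.78
tool_pos: [0.5698, 0.1556, 0.0358]
eef_rot: [0.001, 0.63, 0.776, 0.002]
contact_force: [0.5, -0.3, -1.6]
grip_width: 0.0168
t 6.78 pos [569.8 155.6  35.8] case [35.3 -0.2 35.8] F [ 0.5 -0.3 -1.6] w 16.8
xhead 101.87 zax [ 0.0032  0.0017 -1.    ]
delta tool mm [-1.3 -0.3 18.4]
rotvec deg [ 0.2  -0.06  0.27]
```

```bash
python3 -m handwheel '[[[-1,0,6,0,0,0,10],[0,0,5,0,0,0,10],[0,0,3,0,0,0,10],[0,0,1,0,0,0,10],[0,0,0,0,0,0,10]]]'
python3 -c "
from h import *
to(cw(34,0,17.4));rot()
"
```

```text
time_s: 7.2
tool_pos: [0.5705, 0.1544, 0.0197]
eef_rot: [0.001, 0.63, 0.776, 0.002]
contact_force: [0.7, 1.2, -0.5]
grip_width: 0.0162
t 7.2 pos [570.5 154.4  19.7] case [33.9 -0.6 19.7] F [ 0.7  1.2 -0.5] w 16.2
xhead 101.85 zax [ 0.0038  0.0018 -1.    ]
delta tool mm [ 0.1 -0.6  2.3]
rotvec deg [ 0.24 -0.06  0.25]
```

```bash
python3 -m handwheel '[[[0,0,1,0,0,0,10],[0,0,1,0,0,0,10],[0,0,0,0,0,0,10]]]'
python3 -m handwheel '[[[0,0,0.7,0,0,0,10],[0,0,0,0,0,0,10]]]'
```

```text
time_s: 7.45
tool_pos: [0.5712, 0.1546, 0.0184]
eef_rot: [0.001, 0.63, 0.776, 0.003]
contact_force: [0.5, -0.5, -0.9]
grip_width: 0.0162
time_s: 7.62
tool_pos: [0.5716, 0.1547, 0.018]
eef_rot: [0.002, 0.63, 0.776, 0.003]
contact_force: [-1.0, -1.1, -1.3]
grip_width: 0.0163
```

```bash
python3 -m handwheel '[[[0,0,1,0,0,0,10],[0,0,0,0,0,0,10]]]'
python3 -m handwheel '[[[0,0,1,0,0,0,10],[0,0,0,0,0,0,10]]]'
```

```text
time_s: 7.78
tool_pos: [0.572, 0.1549, 0.0175]
eef_rot: [0.002, 0.63, 0.776, 0.003]
contact_force: [-0.2, 0.1, -1.0]
grip_width: 0.0161
time_s: 7.95
tool_pos: [0.5723, 0.155, 0.0176]
eef_rot: [0.002, 0.63, 0.776, 0.004]
contact_force: [-0.8, 0.1, -0.6]
grip_width: 0.0166
```

The descent stopped at 17.5, where the floor was expected. Opening, then lifting.

```bash
python3 -m handwheel '[[[0,0,0.5,0,0,0,14],[0,0,0,0,0,0,17],[0,0,0,0,0,0,20],[0,0,0,0,0,0,24],[0,0,0,0,0,0,28],[0,0,0,0,0,0,30],[0,0,0,0,0,0,30]]]'
python3 -m handwheel '[[[0,0,-5,0,0,0,30],[0,0,-10,0,0,0,30],[0,0,-15,0,0,0,30],[0,0,-20,0,0,0,30],[0,0,-20,0,0,0,30],[0,0,-20,0,0,0,30],[0,0,-20,0,0,0,30],[0,0,0,0,0,0,20]]]'
python3 -c "
from h import *
to(None);rot()
f=grab_frame('scene');u,v=map(int,proj(f,cw(30,0,50)));c=f['img'][max(v-50,0):v+50,u-60:u+60];cv2.imwrite('pics/g5.png',cv2.resize(c,None,fx=5,fy=5,interpolation=2)[:,:,::-1])
b,m=blobs(f['img'],(0,150,60),(5,255,255));print(b)
for q,_ in b: print(RC.T@(onplane(f,*q,.03)-C0)*1000)
"
```

```text
time_s: 8.53
tool_pos: [0.5729, 0.1551, 0.0171]
eef_rot: [0.003, 0.63, 0.776, 0.004]
contact_force: [-0.6, 0.2, -0.2]
grip_width: 0.0301
time_s: 9.2
tool_pos: [0.5708, 0.1545, 0.1355]
eef_rot: [0.002, 0.63, 0.776, 0.004]
contact_force: [0.3, -0.4, 0.2]
grip_width: 0.0205
t 9.2 pos [570.8 154.5 135.5] case [ 34.   -1.  135.5] F [ 0.3 -0.4  0.2] w 20.5
xhead 101.86 zax [ 0.0077  0.0028 -1.    ]
rotvec deg [ 0.46 -0.07  0.26]
[([279.56, 238.51], [275, 230, 11, 19, 114]), ([372.36, 277.02], [369, 273, 8, 9, 42])]
[-229.61068157   27.72832613   30.        ]
[36.17564204 -7.41025182 30.        ]
```

View pics/g5.png

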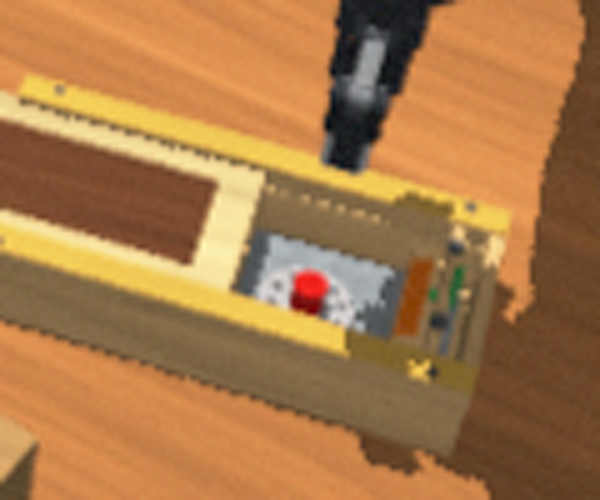

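The die lies flat in the compartment, with the red grip at scene (372,277), about case x 36, and it has been let go. Next I'll shut the fingers and go behind the bar, whose rear face is at about case x -229.

```bash
python3 -m handwheel '[[[-12,0,0,0.2,0,0.1,0],[-22,0,0,0.2,0,0.1,0],[-25,0,0,0,0,0,0],[-25,0,0,0,0,0,0],[-25,0,0,0,0,0,0],[-25,0,0,0,0,0,0],[-25,0,0,0,0,0,0],[-25,0,0,0,0,0,0],[-25,0,0,0,0,0,0],[-25,0,0,0,0,0,0],[-22,0,0,0,0,0,0],[-15,0,0,0,0,0,0],[0,0,0,0,0,0,0],[0,0,0,0,0,0,0]]]'
python3 -c "
from h import *
to(cw(-256,0,56));rot()
"
```

```text
time_s: 10.42
tool_pos: [0.6163, -0.1339, 0.1175]
eef_rot: [-0.011, 0.632, 0.775, -0.01]
contact_force: [0.2, 0.6, 0.7]
grip_width: 0.0002
t 10.42 pos [ 616.3 -133.9  117.5] case [-257.7   12.4  117.5] F [0.2 0.6 0.7] w 0.2
xhead 101.53 zax [-0.0286 -0.0015 -0.9996]
delta tool mm [ 1.4 14.2 61.1]
rotvec deg [-1.62 -0.24 -0.07]
```

```bash
python3 -m handwheel '[[[-2,7,0,-0.8,-0.1,0,0],[-2,6,10,-0.8,-0.1,0,0],[0,1,15,0,0,0,0],[0,0,12,0,0,0,0],[0,0,8,0,0,0,0],[0,0,0,0,0,0,0],[0,0,0,0,0,0,0]]]'
python3 -c "
from h import *
to(cw(-256,0,56));rot()
"
```

```text
time_s: 11.0
tool_pos: [0.6304, -0.1303, 0.0682]
eef_rot: [-0.001, 0.63, 0.776, 0.001]
contact_force: [-0.5, 0.1, -0.2]
grip_width: -0.0001
t 11.0 pos [ 630.4 -130.3   68.2] case [-256.9   -2.1   68.2] F [-0.5  0.1 -0.2] w -0.1
xhead 101.85 zax [-4.0e-04  3.6e-03 -1.0e+00]
delta tool mm [ 0.9 -2.1 12.2]
rotvec deg [ 0.02 -0.21  0.25]
```

```bash
python3 -m handwheel '[[[0,-2,6,0,-0.2,0.2,0],[0,0,5,0,0,0,0],[0,0,3,0,0,0,0],[0,0,0,0,0,0,0],[0,0,0,0,0,0,0]]]'
python3 -c "
from h import *
to(cw(-256,0,54));rot()
for n in('scene','top'):
    f=grab_frame(n);u,v=map(int,proj(f,cw(-235,0,50)));c=f['img'][max(v-50,0):v+50,u-60:u+60];cv2.imwrite(f'pics/p1{n}.png',cv2.resize(c,None,fx=5,fy=5,interpolation=2)[:,:,::-1])
"
```

```text
time_s: 11.42
tool_pos: [0.6293, -0.1296, 0.0546]
eef_rot: [0.001, 0.631, 0.776, 0.001]
contact_force: [-0.2, -0.2, -0.4]
grip_width: 0.0
t 11.42 pos [ 629.3 -129.6   54.6] case [-256.    -1.2   54.6] F [-0.2 -0.2 -0.4] w 0.0
xhead 101.74 zax [ 3.e-03 -5.e-04 -1.e+00]
delta tool mm [ 0.  -1.2  0.6]
rotvec deg [0.16 0.06 0.14]
```

View pics/p1scene.png

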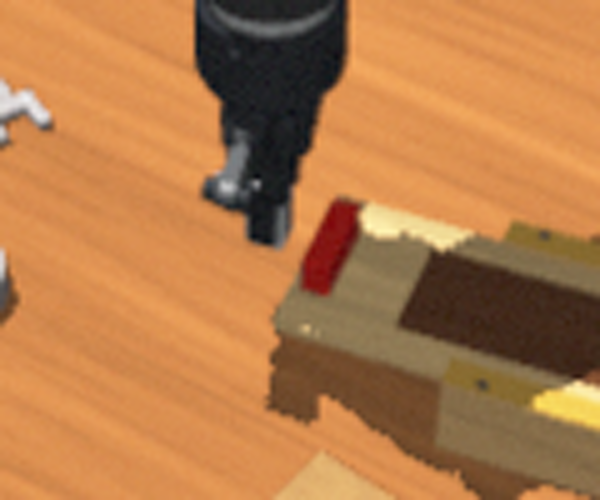

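View pics/p1top.png

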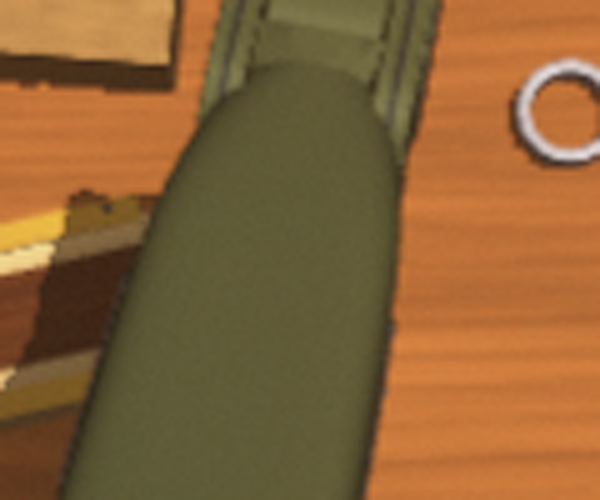

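The scene view shows the shut fingers just behind the red bar, centred on it and clear of it. I'll advance gently to contact.

```bash
python3 -m handwheel '[[[4,-0.5,0,0,0,0.1,0],[4,-0.5,0,0,0,0,0],[3,0,0,0,0,0,0],[2,0,0,0,0,0,0],[2,0,0,0,0,0,0],[2,0,0,0,0,0,0]]]'
python3 -c "
from h import *
to(cw(-145,0,54));rot()"
python3 -m handwheel '[[[2,0,0,0,0,0,0],[2,0,0,0,0,0,0],[2,0,0,0,0,0,0],[2,0,0,0,0,0,0]]]'
python3 -c "
from h import *
to(cw(-145,0,54));rot()"
```

```text
time_s: 12.02
tool_pos: [0.6254, -0.1123, 0.0559]
eef_rot: [0.002, 0.632, 0.775, 0.001]
contact_force: [0.1, 0.1, -0.7]
grip_width: 0.0005
t 12.02 pos [ 625.4 -112.3   55.9] case [-238.3   -0.8   55.9] F [ 0.1  0.1 -0.7] w 0.5
xhead 101.58 zax [ 0.0052 -0.0012 -1.    ]
delta tool mm [93.3 -0.8  1.7]
rotvec deg [ 0.28  0.13 -0.02]
time_s: 12.35
tool_pos: [0.6238, -0.104, 0.0559]
eef_rot: [0.003, 0.632, 0.775, 0.001]
contact_force: [0.9, -2.0, -0.3]
grip_width: -0.0003
t 12.35 pos [ 623.8 -104.    55.9] case [-229.9   -0.9   55.9] F [ 0.9 -2.  -0.3] w -0.3
xhead 101.57 zax [ 0.0055 -0.0024 -1.    ]
delta tool mm [84.9 -0.9  1.6]
rotvec deg [ 0.28  0.2  -0.03]
```

Contact is felt (about 2 N) and the lid is moving. I'll push on steadily to just before the earliest possible ridge position.

```bash
python3 -m handwheel '[[[3,-0.2,0.3,0.1,0.1,0,0],[3.5,-0.2,0.3,0.1,0.1,0,0],[3.5,0,0,0,0,0,0],[3.5,0,0,0,0,0,0],[3.5,0,0,0,0,0,0],[3.5,0,0,0,0,0,0],[3.5,0,0,0,0,0,0]]]'
python3 -c "
from h import *
to(cw(-145,0,54));rot()"
python3 -m handwheel '[[[3.5,0,0,0,0,0,0],[3.5,0,0,0,0,0,0],[3.5,0,0,0,0,0,0],[3,0,0,0,0,0,0],[2.5,0,0,0,0,0,0],[2,0,0,0,0,0,0]]]'
python3 -c "
from h import *
to(cw(-145,0,54));rot()"
```

```text
time_s: 12.93
tool_pos: [0.6189, -0.0792, 0.0559]
eef_rot: [0.001, 0.633, 0.775, 0.001]
contact_force: [0.3, -1.4, -0.3]
grip_width: 0.0
t 12.93 pos [618.9 -79.2  55.9] case [-204.6   -1.1   55.9] F [ 0.3 -1.4 -0.3] w 0.0
xhead 101.52 zax [ 2.8e-03 -9.0e-04 -1.0e+00]
delta tool mm [59.6 -1.2  1.8]
rotvec deg [ 0.14  0.08 -0.08]
time_s: 13.43
tool_pos: [0.6147, -0.059, 0.0559]
eef_rot: [0.001, 0.632, 0.775, 0.0]
contact_force: [0.1, -1.6, 0.3]
grip_width: 0.0001
t 13.43 pos [614.7 -59.   55.9] case [-183.9   -1.    55.9] F [ 0.1 -1.6  0.3] w 0.1
xhead 101.56 zax [ 2.6e-03 -9.0e-04 -1.0e+00]
delta tool mm [38.9 -1.1  1.8]
rotvec deg [ 0.14  0.08 -0.04]
```

```bash
python3 -c "
from h import *
f=grab_frame('scene');u,v=map(int,proj(f,cw(-20,0,50)));c=f['img'][max(v-50,0):v+50,u-75:u+75];cv2.imwrite('pics/p2.png',cv2.resize(c,None,fx=5,fy=5,interpolation=2)[:,:,::-1])"
python3 -m handwheel '[[[2,-0.2,0,0,0,0,0],[2,-0.2,0,0,0,0,0],[2,0,0,0,0,0,0],[2,0,0,0,0,0,0]]]'
python3 -m handwheel '[[[2,0,0,0,0,0,0],[2,0,0,0,0,0,0],[2,0,0,0,0,0,0],[2,0,0,0,0,0,0]]]'
python3 -c "
from h import *
to(cw(-145,0,54));rot()"
```

```text
time_s: 13.82
tool_pos: [0.6125, -0.0505, 0.0558]
eef_rot: [0.001, 0.632, 0.775, 0.001]
contact_force: [0.1, -0.9, 0.4]
grip_width: -0.0002
time_s: 14.15
tool_pos: [0.6108, -0.0421, 0.0558]
eef_rot: [0.001, 0.632, 0.775, 0.001]
contact_force: [0.1, -1.6, 0.7]
grip_width: 0.0001
t 14.15 pos [610.8 -42.1  55.8] case [-166.6   -0.6   55.8] F [ 0.1 -1.6  0.7] w 0.1
xhead 101.53 zax [ 2.7e-03 -8.0e-04 -1.0e+00]
delta tool mm [21.6 -0.6  1.8]
rotvec deg [ 0.14  0.08 -0.07]
```

View pics/p2.png

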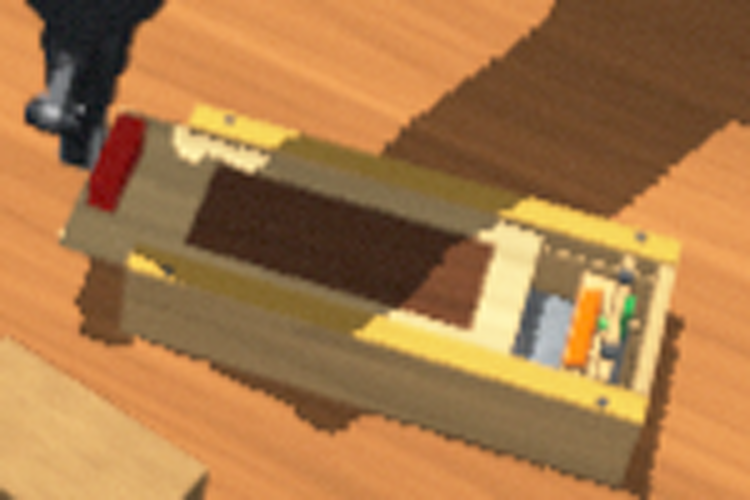

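The lid is running true in its channel and is roughly 25–30 mm short of the ridge in that frame. From here I'll use small steps and watch the force.

```bash
python3 -m handwheel '[[[1.5,0,0,0,0,0,0],[1.5,0,0,0,0,0,0],[1.5,0,0,0,0,0,0]]]'
python3 -m handwheel '[[[1.5,0,0,0,0,0,0],[1.5,0,0,0,0,0,0]]]'
python3 -m handwheel '[[[1.5,0,0,0,0,0,0],[1.5,0,0,0,0,0,0]]]'
python3 -c "
from h import *
to(cw(-145,0,54));rot()"
```

```text
time_s: 14.4
tool_pos: [0.6098, -0.037, 0.0558]
eef_rot: [0.001, 0.632, 0.775, 0.001]
contact_force: [1.1, -0.9, 1.6]
grip_width: -0.0001
time_s: 14.57
tool_pos: [0.6091, -0.0338, 0.0558]
eef_rot: [0.001, 0.632, 0.775, 0.0]
contact_force: [1.0, -1.0, 0.0]
grip_width: 0.0001
time_s: 14.73
tool_pos: [0.6084, -0.0306, 0.0558]
eef_rot: [0.001, 0.632, 0.775, 0.0]
contact_force: [0.6, -1.0, 0.2]
grip_width: -0.0003
t 14.73 pos [608.4 -30.6  55.8] case [-154.8   -0.6   55.8] F [ 0.6 -1.   0.2] w -0.3
xhead 101.54 zax [ 2.6e-03 -9.0e-04 -1.0e+00]
delta tool mm [ 9.8 -0.6  1.8]
rotvec deg [ 0.13  0.08 -0.06]
```

```bash
for i in 1; do :; done
python3 -m handwheel '[[[1.5,0,0,0,0,0,0],[1.5,0,0,0,0,0,0]]]'
python3 -m handwheel '[[[1.5,0,0,0,0,0,0],[1.5,0,0,0,0,0,0]]]'
python3 -m handwheel '[[[1.2,0,0,0,0,0,0],[1.2,0,0,0,0,0,0]]]'
python3 -c "
from h import *
to(cw(-145,0,54));rot()
f=grab_frame('scene');u,v=map(int,proj(f,cw(60,0,50)));c=f['img'][max(v-40,0):v+40,u-50:u+50];cv2.imwrite('pics/p3.png',cv2.resize(c,None,fx=7,fy=7,interpolation=2)[:,:,::-1])"
```

```text
time_s: 14.9
tool_pos: [0.6078, -0.0274, 0.0558]
eef_rot: [0.001, 0.632, 0.775, 0.0]
contact_force: [0.9, -1.6, -0.2]
grip_width: 0.0001
time_s: 15.07
tool_pos: [0.6075, -0.0253, 0.0559]
eef_rot: [0.003, 0.633, 0.774, -0.0]
contact_force: [1.4, -5.9, -0.7]
grip_width: 0.0
time_s: 15.23
tool_pos: [0.6077, -0.0254, 0.056]
eef_rot: [0.005, 0.633, 0.774, -0.002]
contact_force: [0.9, -5.0, 0.3]
grip_width: -0.0001
t 15.23 pos [607.7 -25.4  56. ] case [-149.7   -0.9   56. ] F [ 0.9 -5.   0.3] w -0.1
xhead 101.43 zax [ 0.0047 -0.0099 -0.9999]
delta tool mm [ 4.7 -0.9  2. ]
rotvec deg [ 0.15  0.61 -0.17]
```

View pics/p3.png

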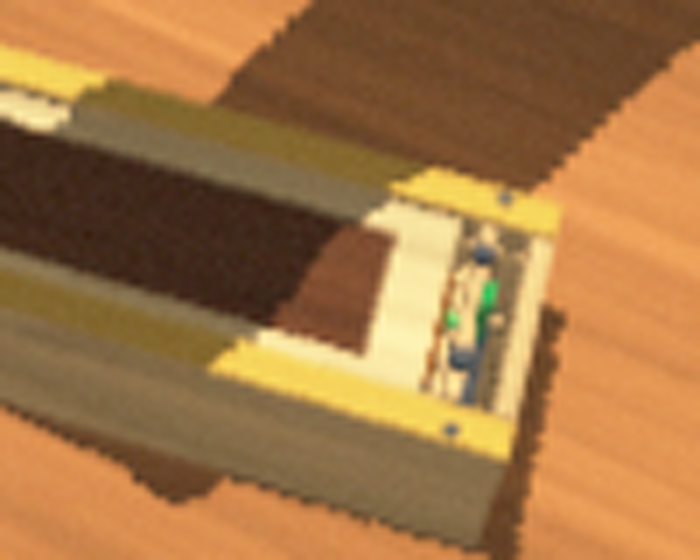

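The front is now on the orange ridge and resistance has risen to about 5 N. I'll raise the push step by step, correcting the slight tilt.

```bash
python3 -m handwheel '[[[2,-0.3,0,0,0.5,0,0],[2,0,0,0,0.3,0,0]]]'
python3 -m handwheel '[[[2.5,0,0,0,0.3,0,0],[2.5,0,0,0,0.3,0,0]]]'
python3 -c "
from h import *
to(cw(-145,0,54));rot()"
```

```text
time_s: 15.45
tool_pos: [0.6078, -0.0252, 0.0563]
eef_rot: [0.003, 0.634, 0.773, -0.0]
contact_force: [1.7, -6.6, 0.1]
grip_width: 0.0003
time_s: 15.62
tool_pos: [0.6083, -0.0249, 0.0567]
eef_rot: [0.003, 0.635, 0.773, 0.0]
contact_force: [1.6, -7.6, -0.6]
grip_width: -0.0002
t 15.62 pos [608.3 -24.9  56.7] case [-149.3   -1.6   56.7] F [ 1.6 -7.6 -0.6] w -0.2
xhead 101.16 zax [ 0.0048 -0.0037 -1.    ]
delta tool mm [ 4.3 -1.6  2.7]
rotvec deg [ 0.23  0.26 -0.44]
```

```bash
python3 -m handwheel '[[[3,-0.8,0.6,0,0.4,-0.2,0],[3,-0.8,0.6,0,0.4,-0.2,0]]]'
python3 -m handwheel '[[[3.5,-0.4,0.5,0,0.4,-0.1,0],[3.5,-0.4,0.5,0,0.4,0,0]]]'
python3 -c "
from h import *
to(cw(-145,0,54));rot()"
```

```text
time_s: 15.78
tool_pos: [0.608, -0.0247, 0.0563]
eef_rot: [0.003, 0.633, 0.774, 0.002]
contact_force: [0.9, -9.0, 0.2]
grip_width: -0.0002
time_s: 15.95
tool_pos: [0.6081, -0.024, 0.0561]
eef_rot: [0.003, 0.634, 0.773, 0.003]
contact_force: [3.1, -9.2, 0.6]
grip_width: 0.0002
t 15.95 pos [608.1 -24.   56.1] case [-148.3   -1.6   56.1] F [ 3.1 -9.2  0.6] w 0.2
xhead 101.29 zax [ 8.3e-03  4.0e-04 -1.0e+00]
delta tool mm [ 3.3 -1.6  2.1]
rotvec deg [ 0.47  0.07 -0.31]
```

```bash
python3 -m handwheel '[[[4,-1,0.5,0.2,0.3,-0.2,0],[4,-0.8,0.5,0.2,0.3,-0.1,0]]]'
python3 -c "
from h import *
to(cw(-145,0,54));rot()"
python3 -m handwheel '[[[4,-0.5,0.5,0,0.3,0,0],[4,-0.5,0.5,0,0.3,0,0]]]'
python3 -c "
from h import *
to(cw(-145,0,54));rot()"
```

```text
time_s: 16.12
tool_pos: [0.6066, -0.0213, 0.0558]
eef_rot: [0.001, 0.633, 0.774, 0.001]
contact_force: [-0.2, -1.8, 1.6]
grip_width: -0.0002
t 16.12 pos [606.6 -21.3  55.8] case [-145.4   -0.7   55.8] F [-0.2 -1.8  1.6] w -0.2
xhead 101.4 zax [ 3.e-03  2.e-04 -1.e+00]
delta tool mm [ 0.4 -0.7  1.8]
rotvec deg [ 0.17  0.02 -0.2 ]
time_s: 16.28
tool_pos: [0.6066, -0.0178, 0.0558]
eef_rot: [0.002, 0.634, 0.773, 0.002]
contact_force: [4.4, -17.1, 0.1]
grip_width: -0.0001
t 16.28 pos [606.6 -17.8  55.8] case [-142.    -1.4   55.8] F [  4.4 -17.1   0.1] w -0.1
xhead 101.25 zax [ 0.0059  0.0014 -1.    ]
delta tool mm [-3.1 -1.4  1.7]
rotvec deg [ 0.35 -0.01 -0.35]
```

There was a release at -145 and then a rise to 17 N at -142. I'll ease off before pushing more, and look.

```bash
python3 -m handwheel '[[[-0.5,0,0,0,0,0,0],[0,0,0,0,0,0,0]]]'
python3 -c "
from h import *
to(cw(-145,0,54));rot()
f=grab_frame('scene');np.savez('pics/s4.npz',**f);u,v=map(int,proj(f,cw(80,0,50)));c=f['img'][max(v-28,0):v+28,u-38:u+38];cv2.imwrite('pics/p4.png',cv2.resize(c,None,fx=10,fy=10,interpolation=2)[:,:,::-1])"
```

```text
time_s: 16.45
tool_pos: [0.6072, -0.0183, 0.0559]
eef_rot: [0.002, 0.635, 0.773, 0.003]
contact_force: [-0.3, -1.7, 0.6]
grip_width: 0.0
t 16.45 pos [607.2 -18.3  55.9] case [-142.6   -1.8   55.9] F [-0.3 -1.7  0.6] w 0.0
xhead 101.22 zax [ 0.007   0.0014 -1.    ]
delta tool mm [-2.4 -1.8  1.9]
rotvec deg [ 0.41  0.   -0.38]
```

View pics/p4.png

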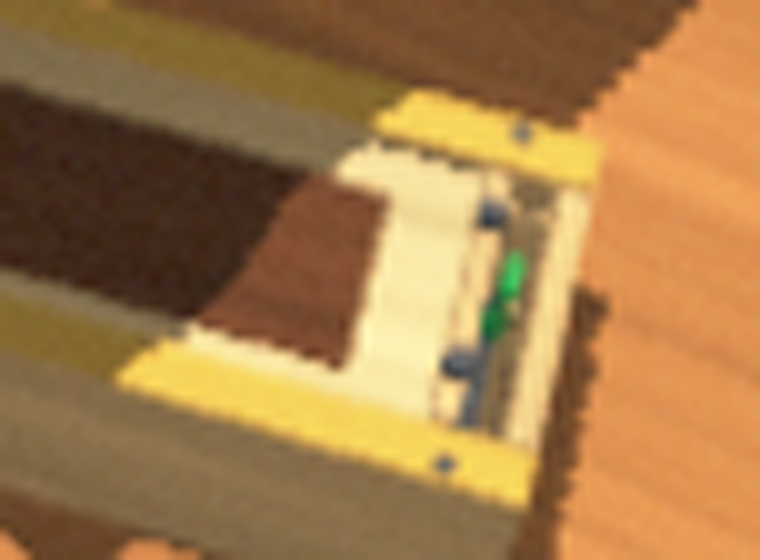

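No gap is visible at the block, the orange ridge is hidden, and the pin's front tip is pressed in. The force fell from 17 to 2 N on a 0.5 mm easing, so it was against the hard stop. I'll make one moderate confirming press, then withdraw.

```bash
python3 -m handwheel '[[[1.5,-0.5,0,0.1,0,-0.1,0],[2,-0.3,0,0,0,0,0],[2,0,0,0,0,0,0],[2,0,0,0,0,0,0]]]'
python3 -c "
from h import *
to(cw(-145,0,54));rot()"
python3 -m handwheel '[[[0,0,0,0,0,0,0],[-1,0,0,0,0,0,0],[-4,0,0,0,0,0,0],[-8,0,0,0,0,0,0],[-12,0,0,0,0,0,0],[-10,0,-5,0,0,0,0],[0,0,-20,0,0,0,0],[0,0,-30,0,0,0,0],[0,0,-30,0,0,0,0],[0,0,-30,0,0,0,0],[0,0,-20,0,0,0,0]]]'
```

```text
time_s: 16.83
tool_pos: [0.6072, -0.018, 0.0565]
eef_rot: [0.009, 0.635, 0.772, -0.003]
contact_force: [0.9, -8.3, -1.0]
grip_width: 0.0002
t 16.83 pos [607.2 -18.   56.5] case [-142.3   -1.9   56.5] F [ 0.9 -8.3 -1. ] w 0.2
xhead 101.15 zax [ 0.0097 -0.0161 -0.9998]
delta tool mm [-2.7 -1.9  2.6]
rotvec deg [ 0.36  1.02 -0.44]
time_s: 17.75
tool_pos: [0.607, -0.0548, 0.1904]
eef_rot: [-0.001, 0.635, 0.772, -0.006]
contact_force: [0.2, -0.5, -0.4]
grip_width: -0.0001
```

Held at -142.3 under 8 N, which is the hard stop. Clearing the arm to view the result from above.

```bash
python3 -m handwheel '[[[-20,-5,-5,0,0,0,0],[-25,-5,-5,0,0,0,0],[-25,-5,-5,0,0,0,0],[-25,-5,-5,0,0,0,0],[-25,-5,-5,0,0,0,0],[-25,-5,0,0,0,0,0],[-25,-5,0,0,0,0,0],[-15,0,0,0,0,0,0],[0,0,0,0,0,0,0],[0,0,0,0,0,0,0]]]'
python3 - <<'E'
from h import *
to(None)
for n in('scene','top'):
    f=grab_frame(n);np.savez(f'pics/{n}5.npz',**f)
    cv2.imwrite(f'pics/{n}5.png',f['img'][:,:,::-1])
    u,v=map(int,proj(f,cw(80,0,50)));c=f['img'][v-28:v+28,u-38:u+38];cv2.imwrite(f'pics/p5{n}.png',cv2.resize(c,None,fx=10,fy=10,interpolation=2)[:,:,::-1])
    b,_=blobs(f['img'],(0,150,60),(5,255,255));print(n,b)
    for q,_ in b: print(np.round(RC.T@(onplane(f,*q,.072 if n=='top' else .0625)-C0)*1000,1))
E
```

```text
time_s: 18.58
tool_pos: [0.612, -0.2614, 0.232]
eef_rot: [0.007, 0.637, 0.771, -0.0]
contact_force: [0.2, -0.3, -0.2]
grip_width: 0.0001
t 18.58 pos [ 612.  -261.4  232. ] case [-381.7   42.3  232. ] F [ 0.2 -0.3 -0.2] w 0.1
xhead 100.86 zax [ 0.01   -0.0089 -0.9999]
scene [([314.61, 249.15], [310, 240, 11, 20, 124])]
[-122.7   -1.    62.5]
top [([238.48, 210.8], [235, 203, 8, 16, 75])]
[-124.    -0.4   72. ]
```

View pics/p5top.png

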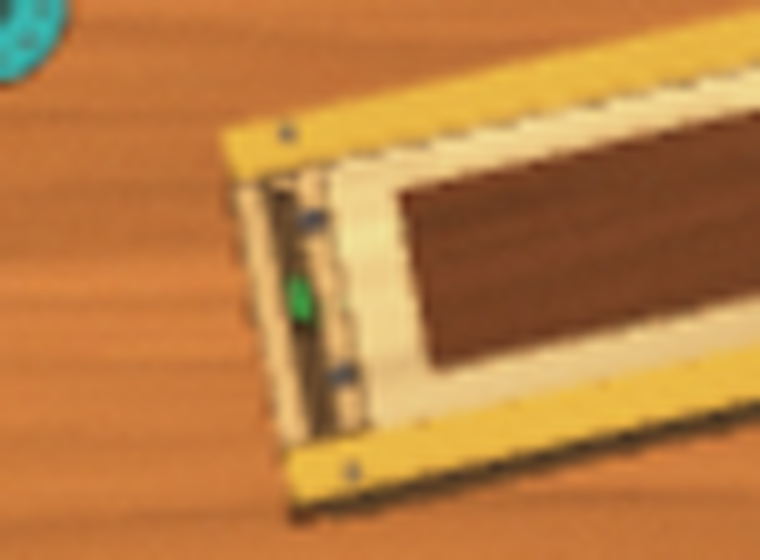

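View pics/p5scene.png

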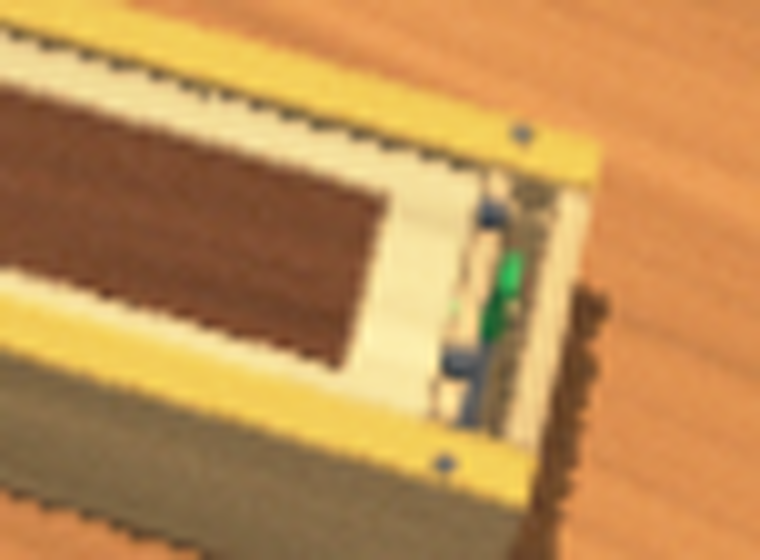

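View pics/top5.png

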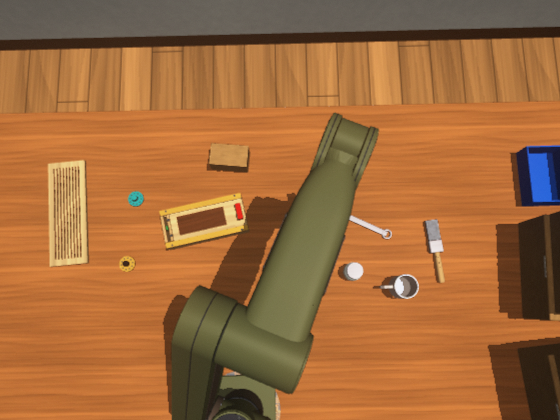

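The lid is in to the end block. Its front comes out at about case x 94 from the bar position, and the ridge as first seen puts the stop at about 89–92, which is consistent within pixels. The green pin's rear end has moved out behind the block, so I'll measure that movement as a check on the tell-tale.

Run:
```python
from h import *
for n in('scene','top'):
  for k in(0,5):
    f=dict(np.load(f'pics/{n}{k}.npz'));im=f['img']
    h=cv2.cvtColor(im,cv2.COLOR_RGB2HSV);m=cv2.inRange(h,(45,110,40),(75,255,255))
    u,v=map(int,proj(f,cw(95,0,50)))
    w=np.zeros(m.shape);w[v-12:v+12,u-14:u+14]=1
    N,l,s,c=cv2.connectedComponentsWithStats((m*(w>0)).astype(np.uint8))
    print(n,k,[(np.round(c[i],2).tolist(),int(s[i][4]),np.round((RC.T@(onplane(f,*c[i],.047)-C0))[:2]*1000,1).tolist()) for i in range(1,N)])
a=dict(np.load('pics/s4.npz'));b=dict(np.load('pics/scene5.npz'))
# lid panel front edge along case x: profile intensities (z 48, y=-5..-25), lit part
for nm,f in(('pushed',a),('released',b)):
    g=cv2.cvtColor(f['img'],cv2.COLOR_RGB2GRAY).astype(np.float32);r=[]
    for y in range(-20,21,5):
        xs=np.arange(60,90,.5);P=np.array([proj(f,cw(x,y,48)) for x in xs],np.float32)
        p=cv2.remap(g,P[None,:,0].copy(),P[None,:,1].copy(),1)[0];t=(p.min()+p[:40].max())/2
        i=np.argmax(p>t);r.append(xs[i])
    print(nm,r)
```

```text
scene 0 [([402.2, 274.5], 10, [104.6, 14.6]), ([397.0, 277.5], 2, [94.1, 0.2]), ([401.0, 279.0], 1, [104.3, -0.7])]
scene 5 [([402.71, 276.35], 17, [106.8, 9.2])]
top 0 [([167.43, 227.71], 7, [105.8, -2.3])]
top 5 [([166.5, 227.5], 8, [108.5, -3.6])]
pushed [np.float64(75.0), np.float64(74.5), np.float64(74.5), np.float64(75.0), np.float64(74.5), np.float64(74.5), np.float64(74.5), np.float64(74.5), np.float64(75.0)]
released [np.float64(74.5), np.float64(74.5), np.float64(74.5), np.float64(74.5), np.float64(74.5), np.float64(74.0), np.float64(74.5), np.float64(74.0), np.float64(74.0)]
```

Run:
```python
from h import *
for n in('scene','top'):
  f=dict(np.load(f'pics/{n}5.npz'));T=f['view'];K=f['intrinsics']
  for x0,x1 in((-95,-60),(-30,10),(30,60),(78,88)):
    z=[]
    for x in np.arange(x0,x1,2.):
      for y in np.arange(-28,29,2.):
        u,v=np.round(proj(f,cw(x,y,48))).astype(int);d=f['depth'][v,u]
        if d>0: 
            pc=np.linalg.inv(K)@np.array([u,v,1])*d; z.append((T[:3,:3].T@(pc-T[:3,3]))[2]*1000)
    print(n,x0,x1,len(z),round(np.median(z),2),round(np.std(z),2))
```

```text
scene -95 -60 519 48.87 1.79
scene -30 10 580 49.25 1.68
scene 30 60 432 49.41 1.71
scene 78 88 145 48.7 2.14
top -95 -60 519 48.36 3.26
top -30 10 580 48.99 2.99
top 30 60 433 48.72 3.43
top 78 88 145 48.5 3.46
```

The lid reads level along its length, with the front not lifted (48.5–49 mm against 48). All checks are consistent with it being latched home, and the arm is clear. Handing in.

```bash
python3 -c "
from bench import order
print(order.hand_in())"
```

```text
the job is handed in; nothing more can be done
None
```

I set the steel die flat in the compartment and pushed the lid over the ridge until it was home against the end block. The job is handed in; no verdict was reported. It took about 19 s of the 72 s.

**Die:** I let it go on the floor lining at about case x = 36, y within a few mm of centre. The scene picture before the lid went on showed it flat; I couldn't see it after that.

**Lid push:** The ridge took about 9–10 N, then the lid snapped through to a hard stop. The highest reading at the tool was about 17 N, which fell to 2 N on easing back 0.5 mm. A second press at 8 N did not move it further.

**Final checks, arm clear:**
- **Lid position:** it sprang back no more than about 0.5 mm when released. Depth readings show it level, with the front edge not lifted.
- **Front edge:** it came out at about x = 94, against 89–92 predicted from the first view of the ridge. That is a slight disagreement, about one pixel.
- **Tell-tale pin:** its rear end moved only about 2–3 mm in the pictures, where 3–4 mm was expected. That is within pixel accuracy, so the pin depth is the least certain check.
- **Bystanders:** nothing touched them on the way. Those visible in the last top view looked unmoved; the arm hid the collar and part of the spanner.

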